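# Hang the polished pans on the sloping drying rack

### The arm

A 7-joint arm with a two-finger parallel gripper is mounted at the origin on the work surface. World frame = base frame: x ahead of the robot, y to its left, z up, the work surface at z = 0. Lengths are in m, angles in rad, forces in N, time in s.
With the tool pointing down it reaches from about 0.4 to 0.85 m from the base axis. Payload 10.4 kg.
Tool frame: the origin (TCP) lies on the mounting face of the last link; the fingertips stand r.tips_ahead ahead of it and the grasp point (between the pads) lies 164 mm ahead of it (r.tips_ahead is the distance from the TCP to the fingertips, in m); z points along the fingers, y is the line along which they close (so a half turn about z gives the same grasp; the last joint's range is limited). The gripper opens to 87 mm and grips with 3 to 60 N. Pads are 19 mm wide; open, the fingers measure 117 mm over their backs; the gripper's body (75 mm by 190 mm) begins 51 mm behind the grasp point.
Start: joints at [1.195, 0.332, -0.065, 1.46, 0.022, 1.35, -0.088], TCP at [0.216, -0.587, 0.405] pointing down, gripper open.
Joint ranges: [-2.6, 2.6], [-0.5, 2.12], [-1.47, 1.34], [0.16, 2.42], [-1.27, 4.41], [0.06, 2.06], [-2.6, 2.6]. Speed limits (rad/s): [2.22, 2.22, 2.79, 2.79, 3.14, 3.14, 3.14].

### API

Orientations are given as a unit quaternion [x, y, z, w].
In Python, from bench import telemetry, imaging, job, r gives the robot as it stands.
- The arm moves only by the tool move_arm, never from a script. Its argument "steps" is a list of rows, each an object of numbers: "dx", "dy", "dz": the shift along the tool's x, y, z in cm; "spin": the turn about the tool's z in rad. In form: [{"dx": .., "dy": .., "dz": .., "spin": ..}, ...]. A call has 1 to 12 rows; each row shifts and turns the commanded pose from where the row before left it, along the tool's axes as they then stand; what a row does not reach is not made up. A row lasts 1/10 s, in which the tool goes at most 50 mm and 8.59 degrees, less where a joint would pass 70% of its speed; a pose out of reach is approached as far as the arm can. A call with a gripper value outside its range is refused whole. "claw" is the finger opening in cm, from 0 to 8.7, set as the call begins (left out, the last holds). The fingers move at their own pace and stop on an object; "squeeze" is the grip in N (left out, the last holds). Time passes only in rows, so rows that do not move let the fingers close. It gives the time, the measured TCP pose, the force, the opening and the grip force at its end, in the units of the state.
- telemetry.read_state(): the state, without advancing time (a new reading comes with each control period).
- imaging.camera(name): name is "scene" or "top" or "wrist"; returns a dict with "img" (384x512x3 uint8, red, green, blue), "camera_matrix" (3x3 intrinsics, pixels), "R" (3x3) and "t" (3): a world point X has camera coordinates R X + t. Camera axes: x right, y down, z forward; pixel columns grow to the right and rows downward; lengths in m; the calibration is good to about 2 mm. A picture is of the moment at which its call begins. There is no depth.
- job.close_job(): hands the job in; it is judged then, once.
The state is a dict: "time": time; "joint_positions": joint angles; "joint_vel": joint speeds; "joint_torque": joint torques, N m; "ee_pos": TCP position; "eef_rot": TCP orientation; "ft_force": force on the tool from outside, world axes, zero at the start; "torque": the same for the moment, N m; "width": finger opening in m; "grip_force": force on a finger pad.
Only numpy, scipy, OpenCV 4.12 (cv2) and the standard library are available. Lean on these libraries where they do the work, as an engineer would, in place of code of your own. Each camera call takes 0.05 s, during which the arm holds its last target. There are 200 camera calls.

### The job

Hang both freshly polished pans on the sloping rack by the eyes in their handles, each on the peg that suits its eye: the shallow wide-eyed pan on the thick peg and the small deep pot on the thin peg. Each should hang down the slope with its bottom resting against the board, and be let go. Leave the loose lid, the polishing bar and the hammer where they are.

Things in the scene. Friction and masses are not known exactly. Their poses are not given: they have to be found in the camera images.
- rack: fixed board, 250 mm wide, 240 mm long, rising away from the robot at 35 degrees to the bench. Origin on the bench under the midpoint of the peg roots; x level, uphill; y across; z up. Face 130 mm above the origin, running 205 mm downhill and 35 mm uphill of the roots. Two pegs, about 60 mm either side of the middle (sides vary), stand square to the face: 35 degrees from vertical, leaning to the robot
- thick_peg_root (a point): centre of the thick peg's foot, on the board's face. Peg diameter 20 mm, 55 mm long, fixed; it fits only the pan's eye, not the pot's
- thick_peg_tip (a point): centre of the thick peg's free end, 55 mm from its root square to the board
- thin_peg_root (a point): centre of the thin peg's foot, on the board's face. Peg diameter 9 mm, 55 mm long, fixed
- thin_peg_tip (a point): centre of the thin peg's free end, 55 mm from its root square to the board
- pan_grip (a point): shallow steel pan (bowl 100 mm across, 28 mm high, about 0.2 kg) standing on the bench, straight black handle along its +x: this is the middle of the handle's bar, 80 mm from the bowl's centre, 22 mm above the pan's underside. Bar 16 mm wide, 10 mm thick, horizontal. x points along the handle from bowl to eye, z up out of the bowl
- pan_eye (a point): centre of the eye (round hole with axis z) at the end of the pan's handle, 55 mm beyond pan_grip and 22 mm above the pan's underside: hole 30 mm, outside 44 mm across, 10 mm thick
- pan_bowl (a point): centre of the pan's bowl, half-way up (14 mm above its underside)
- milkpot_grip (a point): small deep steel pot (bowl 70 mm across, 42 mm high, about 0.2 kg) standing on the bench, straight black handle along its +x: this is the middle of the handle's bar, 65 mm from the bowl's centre, 34 mm above the pot's underside. Bar 16 mm wide, 10 mm thick, horizontal. x points along the handle from bowl to eye, z up out of the pot
- milkpot_eye (a point): centre of the eye (round hole with axis z) at the end of the pot's handle, 55 mm beyond milkpot_grip and 34 mm above the pot's underside: hole 18 mm, outside 32 mm across, 10 mm thick
- milkpot_bowl (a point): centre of the pot's bowl, half-way up (21 mm above its underside)
- lid: bystander: loose steel pot lid 116 mm across with a knob, 40 mm high; origin at the centre of its underside
- compound: bystander: loose red-brown bar of polishing compound, 35 x 110 x 30 mm; origin at the centre of its underside
- hammer: bystander: hammer lying on the bench, about 0.3 m long
Things that resemble listed ones, but are neither listed nor needed, are in the scene too. Leave any orange look-alike of the part that bears milkpot_grip alone.

How it is judged:
By the outcome, as a careful person would: the job done as asked, in the order asked, and still so for the second after the job is handed in, with the robot touching nothing.
It also fails if it takes over 72 s, if anything falls off the work surface, if the arm or the gripper's body presses on something with over 40 N, if the wrist force passes 120 N, or if a joint passes its speed limit or range.

## Working session

There is one attempt and no reset: what is moved stays moved. The work goes in short steps, Python scripts to look and compute and a tool call to move; the robot and the scene stay as the last step left them, time stands still between calls to the robot, and variables do not carry over. Pictures are saved under pics/ and viewed, at most 10 in all, crops included, and the job is handed in when it is done.

Besides the shell and the picture viewer there is one more tool, called after "Request:" in YAML: its name, and indented under it one key for each argument. move_arm: Moves the arm, as the interface text tells. Its arguments: {"type":"object","properties":{"steps":{"type":"array","items":{"type":"object","properties":{"dx":{"type":"number"},"dy":{"type":"number"},"dz":{"type":"number"},"spin":{"type":"number"}}}},"claw":{"type":"number"},"squeeze":{"type":"number"}},"required":["steps"]}

```bash
mkdir -p pics; ls; python3 - <<'E'
from bench import telemetry, imaging, job, r
import cv2,numpy as np,pickle
print(r.tips_ahead); s=telemetry.read_state(); print(s)
d={n:imaging.camera(n) for n in ("scene","top","wrist")}
pickle.dump(d,open('cams0.pkl','wb'))
for n in d: print(n,d[n]['camera_matrix'].round(1).tolist(),d[n]['R'].round(4).tolist(),d[n]['t'].round(4).tolist())
for n in ("scene","top"): cv2.imwrite(f'pics/{n}0.png',cv2.resize(d[n]['img'][:,:,::-1],(800,600),interpolation=cv2.INTER_CUBIC))
E
```

```text
pics
0.1822
{'time': 0.0, 'joint_positions': array([ 1.1953804 ,  0.33282901, -0.06470417,  1.46094198,  0.02158651,
        1.34989522, -0.08849703]), 'joint_vel': array([ 0.0010462 , -0.00068484, -0.00051   ,  0.00070714, -0.00107709,
       -0.00033275,  0.00085262]), 'joint_torque': array([-1.51527151e-03, -6.23260832e+01,  2.39075051e-02, -3.89898562e+01,
       -6.14033989e-02,  3.97084840e-02,  1.82588451e-04]), 'ee_pos': array([ 0.21592666, -0.58637185,  0.40398022]), 'eef_rot': array([ 9.84478001e-01,  1.75506666e-01, -1.45743185e-04, -6.73744408e-04]), 'ft_force': array([ 0.44495753, -0.66931128, -0.71795682]), 'torque': array([-0.01177628, -0.00595327, -0.01711077]), 'grip_force': 0.0, 'width': 0.08717795523124346}
scene [[443.9, 0.0, 254.9], [0.0, 443.9, 191.3], [0.0, 0.0, 1.0]] [[-0.3202, 0.9473, -0.0022], [0.8027, 0.2701, -0.5317], [-0.5031, -0.1721, -0.8469]] [0.2824, -0.336, 1.5706]
top [[370.2, 0.0, 256.2], [0.0, 370.2, 188.6], [0.0, 0.0, 1.0]] [[-0.0077, -1.0, -0.0032], [-0.9921, 0.0081, -0.1255], [0.1255, 0.0022, -0.9921]] [-0.1186, 0.5576, 1.2352]
wrist [[270.8, 0.0, 257.4], [0.0, 270.8, 190.7], [0.0, 0.0, 1.0]] [[0.345, -0.9386, -0.0002], [-0.9089, -0.3342, 0.2495], [-0.2343, -0.0859, -0.9684]] [-0.6248, -0.0287, 0.389]
```

View pics/top0.png

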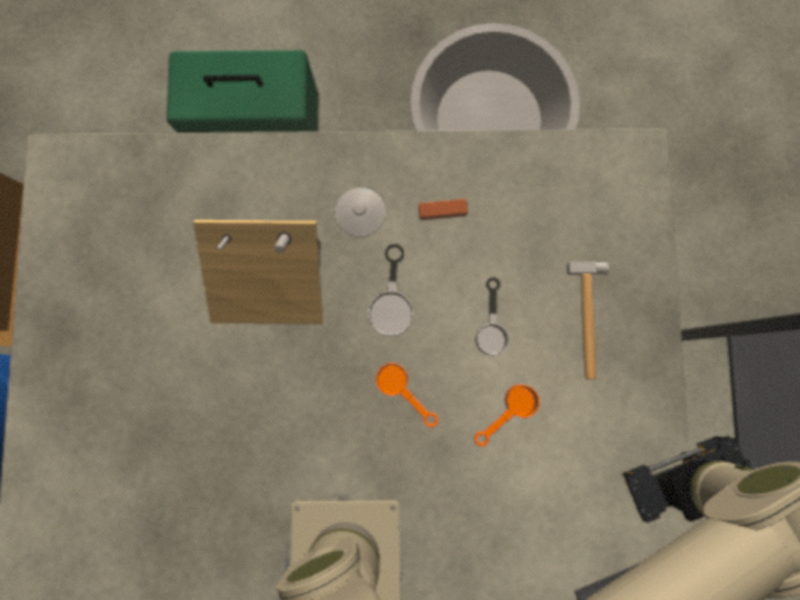

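View pics/scene0.png

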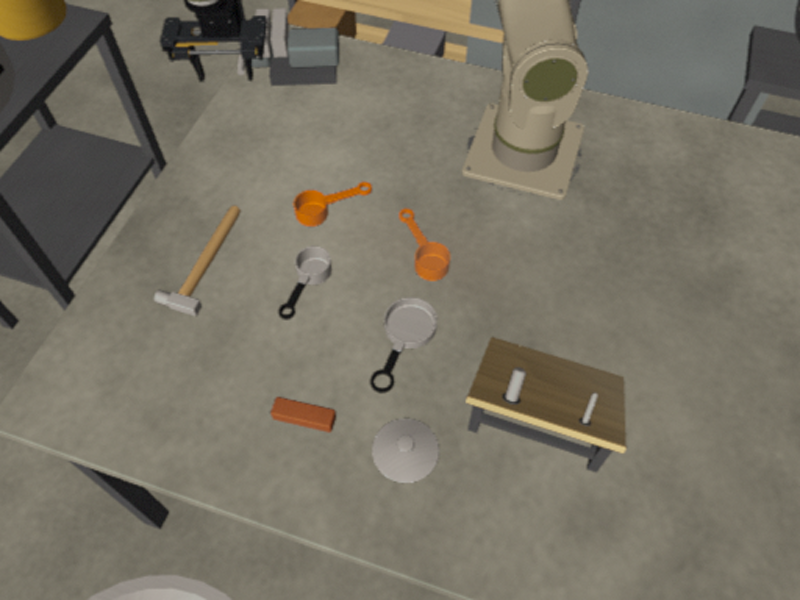

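Top view (800 px scale): the wide-eyed pan has its bowl at (391,313) and eye at (395,253). The small steel pot has its bowl at (491,340) and eye at (493,284). Two orange look-alikes sit at (392,380) and (520,400). The steel ones with black handles fit the description, and the orange ones are to be left alone. The rack is at left, with the thick peg near (283,242) and the thin peg near (224,241).

Next I'll enlarge both views to confirm this.

```bash
cat > h.py <<'E'
import numpy as np,cv2
def ray(c,u,v):
    R,t=np.array(c['R']),np.array(c['t']); d=R.T@np.linalg.solve(c['camera_matrix'],[u,v,1.]); return -R.T@t,d
def onz(c,u,v,z):
    o,d=ray(c,u,v); return o+d*(z-o[2])/d[2]
def tri(c1,p1,c2,p2):
    o1,d1=ray(c1,*p1);o2,d2=ray(c2,*p2)
    k=np.linalg.lstsq(np.c_[d1,-d2],o2-o1,rcond=None)[0]; a,b=o1+k[0]*d1,o2+k[1]*d2
    return (a+b)/2,np.linalg.norm(a-b)
def proj(c,X):
    p=np.array(c['camera_matrix'])@(np.array(c['R'])@X+c['t']); return p[:2]/p[2]
E
python3 - <<'E'
import pickle,cv2,numpy as np
from h import *
d=pickle.load(open('cams0.pkl','rb'))
t=d['top']['img'];s=d['scene']['img']
f=lambda im,x,y,w,h,k:cv2.resize(im[y:y+h,x:x+w],None,fx=k,fy=k,interpolation=cv2.INTER_CUBIC)
a=f(t,120,135,100,75,4);b=f(t,220,160,120,90,3.3333);c=f(s,295,210,110,82,400/110.)[:300];e=f(s,170,150,120,105,300/105.)
o=np.zeros((600,800,3),np.uint8)
for im,x,y in((a,0,0),(b,400,0),(c,0,300),(e,400,300)): im=im[:min(300,600-y),:400]; o[y:y+im.shape[0],x:x+im.shape[1]]=im
cv2.imwrite('pics/crop1.png',o[:,:,::-1])
# dark handle blobs in top
for n in('top','scene'):
    im=d[n]['img'];m=(im.max(2)<60).astype(np.uint8)
    k,l,st,ce=cv2.connectedComponentsWithStats(m)
    for i in range(1,k):
        if 15<st[i,4]<600: print(n,st[i].tolist(),ce[i].round(1))
E
```

```text
top [130, 48, 38, 8, 160] [148.4  50.2]
top [0, 284, 1, 17, 17] [  0. 292.]
scene [509, 0, 3, 27, 54] [510.3  14. ]
scene [218, 8, 9, 15, 46] [223.7  14.3]
scene [477, 19, 6, 34, 78] [479.5  35.6]
scene [279, 23, 6, 13, 35] [281.8  30.5]
scene [0, 40, 4, 9, 25] [ 1.  43.8]
scene [466, 57, 11, 20, 37] [471.   66.9]
scene [179, 181, 16, 23, 117] [186.5 192.7]
scene [0, 193, 12, 17, 92] [  4.4 201.9]
scene [238, 224, 17, 27, 146] [247.2 237.4]
scene [59, 301, 49, 37, 525] [ 87.9 318.8]
```

View pics/crop1.png

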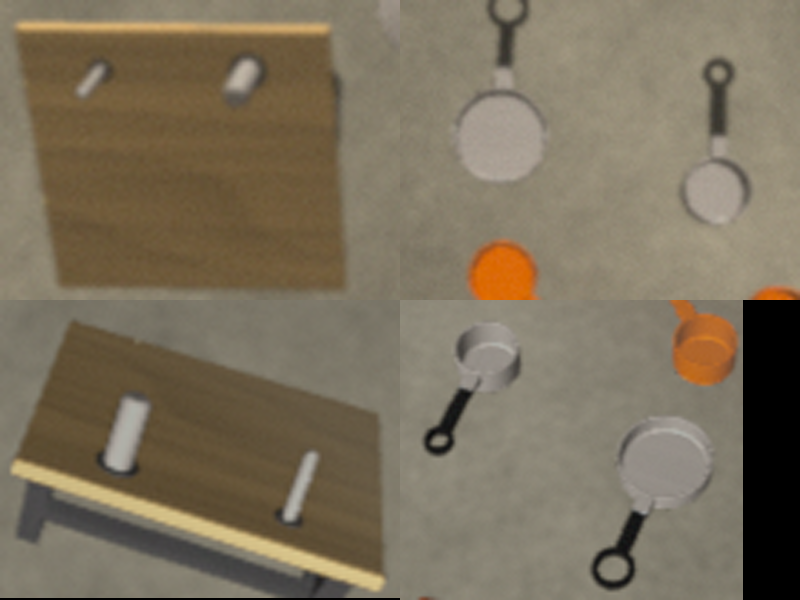

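The crop confirms both steel pans with black handles: the pan, with the larger eye, is at top-view crop pixel (508,9), and the pot's eye is at (718,73). The thick peg runs from its root (250,68) to its tip (237,98). The thin peg runs from (101,70) to (83,95).

```bash
python3 - <<'E'
import pickle
from h import *
d=pickle.load(open('cams0.pkl','rb'));T,S=d['top'],d['scene']
tp=lambda x,y,k,ox,oy:((x+.5)/k-.5+ox,(y+.5)/k-.5+oy)
R=lambda x,y:tp(x,y,4,120,135);P=lambda x,y:tp(x,y,10/3,220,160);Q=lambda x,y:tp(x,y,400/110,295,210);E=lambda x,y:tp(x,y,300/105,170,150)
for n,a,b in(('thick_root',R(249,69),Q(119,163)),('thick_tip',R(237,98),Q(136,98)),('thin_root',R(101,70),Q(289,217)),('thin_tip',R(83,95),Q(312,154)),('pan_eye',P(108,9),E(213,268)),('pot_eye',P(318,73),E(39,139))):
    X,e=tri(T,a,S,b);print(n,X.round(4),'gap',round(e,4),'len')
print('pan eye',onz(T,*P(108,9),.022).round(4),onz(S,*E(213,268),.022).round(4),'bowl rim',onz(T,*P(101,137),.028).round(4),onz(S,*E(265,160),.028).round(4))
print('pot eye',onz(T,*P(318,73),.034).round(4),onz(S,*E(39,139),.034).round(4),'bowl rim',onz(T,*P(315,191),.042).round(4),onz(S,*E(88,54),.042).round(4))
E
```

```text
thick_root [0.6643 0.1152 0.1347] gap 0.0029 len
thick_tip [0.6328 0.1149 0.1737] gap 0.0007 len
thin_root [0.6651 0.2334 0.1329] gap 0.0012 len
thin_tip [0.6361 0.234  0.1741] gap 0.0011 len
pan_eye [ 0.6513 -0.1094  0.0211] gap 0.0002 len
pot_eye [ 0.5789 -0.3245  0.0387] gap 0.001 len
pan eye [ 0.6511 -0.1093  0.022 ] [ 0.6517 -0.1093  0.022 ] bowl rim [ 0.5158 -0.1013  0.028 ] [ 0.5225 -0.0982  0.028 ]
pot eye [ 0.5797 -0.3257  0.034 ] [ 0.5763 -0.3258  0.034 ] bowl rim [ 0.4578 -0.3181  0.042 ] [ 0.4661 -0.3158  0.042 ]
```

Request:
move_arm:
  steps:
    - {"spin": 0.137}
    - {"spin": 0.137}
    - {"spin": 0.138}
    - {"dx": 2.6,"dy": -3.7}
    - {"dx": 2.6,"dy": -3.7}
    - {"dx": 2.6,"dy": -3.7}
    - {"dx": 2.6,"dy": -3.7}
    - {"dx": 2.6,"dy": -3.7}
    - {"dx": 2.6,"dy": -3.7}
    - {"dx": 2.6,"dy": -3.7}
    - {"dx": 2.6,"dy": -3.7}
    - {"dx": 2.6,"dy": -3.7}
  claw: 5
  squeeze: 6

```text
$.steps[0]: bad value
```

Request:
move_arm:
  steps:
    - {"dx": 0,"dy": 0,"dz": 0,"spin": 0.137}
    - {"dx": 0,"dy": 0,"dz": 0,"spin": 0.137}
    - {"dx": 0,"dy": 0,"dz": 0,"spin": 0.138}
    - {"dx": 2.6,"dy": -3.7,"dz": 0,"spin": 0}
    - {"dx": 2.6,"dy": -3.7,"dz": 0,"spin": 0}
    - {"dx": 2.6,"dy": -3.7,"dz": 0,"spin": 0}
    - {"dx": 2.6,"dy": -3.7,"dz": 0,"spin": 0}
    - {"dx": 2.6,"dy": -3.7,"dz": 0,"spin": 0}
    - {"dx": 2.6,"dy": -3.7,"dz": 0,"spin": 0}
    - {"dx": 2.6,"dy": -3.7,"dz": 0,"spin": 0}
    - {"dx": 2.6,"dy": -3.7,"dz": 0,"spin": 0}
    - {"dx": 2.6,"dy": -3.7,"dz": 0,"spin": 0}
  claw: 5
  squeeze: 6

```text
time: 1.35
ee_pos: [0.47, -0.2663, 0.4048]
eef_rot: [1.0, -0.03, 0.0, 0.0]
ft_force: [1.0, -0.6, -0.8]
width: 0.0499
grip_force: 0.0
```

Request:
move_arm:
  steps:
    - {"dx": 2.33,"dy": -3.35,"dz": 2.4,"spin": 0}
    - {"dx": 2.33,"dy": -3.35,"dz": 2.4,"spin": 0}
    - {"dx": 2.33,"dy": -3.35,"dz": 2.4,"spin": 0}
    - {"dx": 2.33,"dy": -3.35,"dz": 2.4,"spin": 0}
    - {"dx": 2.33,"dy": -3.35,"dz": 2.4,"spin": 0}
    - {"dx": 0,"dy": 0,"dz": 0,"spin": 0}
    - {"dx": 0,"dy": 0,"dz": 0,"spin": 0}

```text
time: 2.05
ee_pos: [0.5956, -0.1066, 0.2836]
eef_rot: [1.0, -0.028, -0.001, -0.0]
ft_force: [-0.3, -0.7, -0.0]
width: 0.0499
grip_force: 0.0
```

```bash
python3 - <<'E'
from bench import imaging,telemetry
import cv2,pickle
from h import *
w=imaging.camera('wrist');pickle.dump(w,open('w1.pkl','wb'));print(telemetry.read_state()['ee_pos'])
for n,X in(('grip',[.5964,-.106,.022]),('eye',[.6513,-.1093,.022])):print(n,proj(w,np.array(X)))
cv2.imwrite('pics/w1.png',w['img'][:,:,::-1])
E
```

```text
[ 0.59539508 -0.10793956  0.28449674]
grip [257.05336874 196.44824833]
eye [257.18965809 135.88392991]
```

View pics/w1.png

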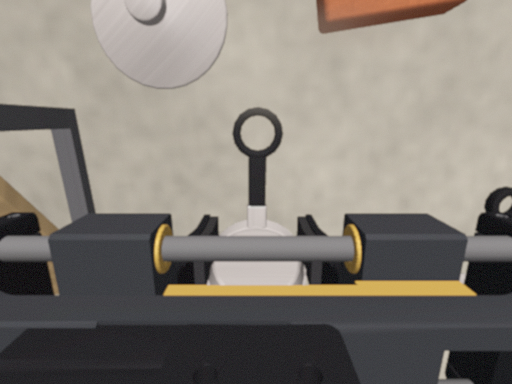

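The wrist view shows the pan's eye at (258,133), about 3 px from the prediction, and the bar centred between the fingers. Descending to grip it.

Request:
move_arm:
  steps:
    - {"dx": 0.2,"dy": -0.1,"dz": 4,"spin": 0}
    - {"dx": 0,"dy": 0,"dz": 4,"spin": 0}
    - {"dx": 0,"dy": 0,"dz": 1.2,"spin": 0}
    - {"dx": 0,"dy": 0,"dz": 0,"spin": 0}

```text
time: 2.5
ee_pos: [0.5967, -0.1079, 0.1919]
eef_rot: [1.0, -0.03, -0.001, 0.0]
ft_force: [1.0, 0.7, 0.3]
width: 0.0499
grip_force: 0.0
```

Request:
move_arm:
  steps:
    - {"dx": 0,"dy": 0,"dz": 0,"spin": 0}
    - {"dx": 0,"dy": 0,"dz": 0,"spin": 0}
    - {"dx": 0,"dy": 0,"dz": 0,"spin": 0}
    - {"dx": 0,"dy": 0,"dz": 0,"spin": 0}
    - {"dx": 0,"dy": 0,"dz": 0,"spin": 0}
  claw: 1
  squeeze: 6

```text
time: 3.0
ee_pos: [0.5977, -0.1068, 0.1933]
eef_rot: [1.0, -0.03, 0.0, 0.0]
ft_force: [0.4, 2.6, -0.1]
width: 0.018
grip_force: 1.2
```

Request:
move_arm:
  steps:
    - {"dx": 0,"dy": 0,"dz": 0,"spin": 0}
    - {"dx": 0,"dy": 0,"dz": 0,"spin": 0}
    - {"dx": 0,"dy": 0,"dz": 0,"spin": 0}
    - {"dx": 0,"dy": 0,"dz": 0,"spin": 0}
  claw: 0

```text
time: 3.4
ee_pos: [0.5977, -0.1066, 0.193]
eef_rot: [1.0, -0.03, 0.0, -0.0]
ft_force: [0.3, 0.9, 1.4]
width: 0.0161
grip_force: 6.0
```

Request:
move_arm:
  steps:
    - {"dx": -0.14,"dy": 0,"dz": -0.66,"spin": 0}
    - {"dx": -0.15,"dy": 0,"dz": -0.65,"spin": 0}
    - {"dx": -0.21,"dy": 0,"dz": -0.64,"spin": 0}
    - {"dx": -0.21,"dy": 0,"dz": -0.63,"spin": 0}
    - {"dx": -0.27,"dy": 0,"dz": -0.62,"spin": 0}
    - {"dx": -0.28,"dy": 0,"dz": -0.61,"spin": 0}
    - {"dx": -0.33,"dy": 0,"dz": -0.58,"spin": 0}
    - {"dx": -0.34,"dy": 0,"dz": -0.57,"spin": 0}
    - {"dx": -0.39,"dy": 0,"dz": -0.55,"spin": 0}
    - {"dx": -0.4,"dy": 0,"dz": -0.55,"spin": 0}
    - {"dx": -0.44,"dy": 0,"dz": -0.5,"spin": 0}
    - {"dx": -0.45,"dy": 0,"dz": -0.5,"spin": 0}

```text
time: 4.6
ee_pos: [0.5611, -0.1046, 0.2637]
eef_rot: [1.0, -0.03, 0.0, 0.0]
ft_force: [-0.4, -0.2, -1.9]
width: 0.0158
grip_force: 6.0
```

Request:
move_arm:
  steps:
    - {"dx": 0,"dy": 0,"dz": 0,"spin": 0}
    - {"dx": 0,"dy": 0,"dz": 0,"spin": 0}
    - {"dx": 0,"dy": 0,"dz": 0,"spin": 0}
    - {"dx": 0,"dy": 0,"dz": 0,"spin": 0}
  squeeze: 60

```text
time: 5.0
ee_pos: [0.5616, -0.1046, 0.2632]
eef_rot: [1.0, -0.03, 0.0, 0.0]
ft_force: [-0.0, -0.7, -0.9]
width: 0.0151
grip_force: 60.0
```

```bash
python3 - <<'E'
from bench import imaging,telemetry
import cv2,pickle
from h import *
d={n:imaging.camera(n) for n in('wrist','scene','top')};pickle.dump(d,open('c2.pkl','wb'))
w=d['wrist']['img'];s=d['scene']['img']
p=telemetry.read_state()['ee_pos'];u=proj(d['scene'],p-[0,0,.164]).astype(int);print(p,u)
a=cv2.resize(w,(400,300));b=cv2.resize(s[u[1]-45:u[1]+45,u[0]-60:u[0]+60],(400,300),interpolation=cv2.INTER_CUBIC)
cv2.imwrite('pics/c2.png',np.hstack([a,b])[:,:,::-1])
E
```

```text
[ 0.56161711 -0.10459747  0.26328588] [256 203]
```

View pics/c2.png

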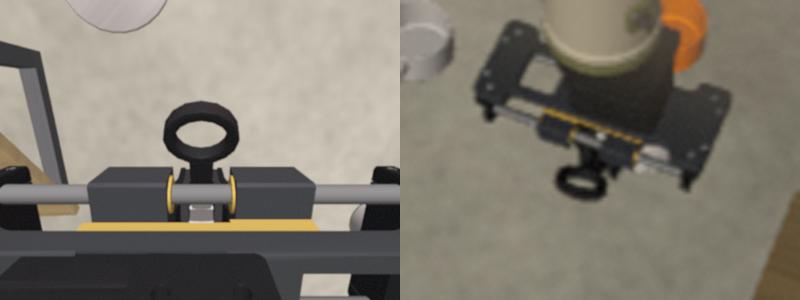

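The wrist view shows the eye raised and tilted, with its centre near full-image pixel (257,166) and about 97 px wide. I'll fit the tilt from that.

```bash
python3 - <<'E'
import pickle
from h import *
d=pickle.load(open('c2.pkl','rb'))
W=d['wrist'];im=W['img']
m=((im.max(2)<75)).astype(np.uint8);m[200:]=0
cs,_=cv2.findContours(m,cv2.RETR_CCOMP,cv2.CHAIN_APPROX_NONE)
for c in cs:
    x,y,w,h=cv2.boundingRect(c)
    if 30<w<120 and 200<x+w/2<310: print('ring/hole',x,y,w,h,np.round(cv2.fitEllipse(c),1) if 0 else cv2.fitEllipse(c))
p=np.array([.5616,-.1046,.0993-.006]);h=np.array([.998,-.06,0])
for a in(25,30,35,40,45):
    A=np.radians(a);ax=h*np.cos(A)+[0,0,np.sin(A)];n=-h*np.sin(A)+[0,0,np.cos(A)];e=p+.055*ax
    top=e+.005*n
    q=np.array([proj(W,top+.015*(np.cos(t)*ax+np.sin(t)*np.array([.06,.998,0]))) for t in np.linspace(0,6.28,60)])
    q2=np.array([proj(W,top+.022*(np.cos(t)*ax+np.sin(t)*np.array([.06,.998,0]))) for t in np.linspace(0,6.28,60)])
    print(a,e.round(4),proj(W,e).round(1),'hole',q.min(0).round(),q.max(0).round(),'outer',q2.min(0).round(),q2.max(0).round(),'scene',proj(d['scene'],e).round(1))
E
```

```text
ring/hole 209 130 97 70 ((257.1154479980469, 167.14332580566406), (71.78631591796875, 98.79724884033203), 90.23335266113281)
ring/hole 224 153 67 38 ((257.16363525390625, 171.4357452392578), (35.81427764892578, 64.54220581054688), 90.13213348388672)
25 [ 0.6113 -0.1076  0.1165] [257.9 163.1] hole [225. 140.] [291. 194.] outer [209. 124.] [306. 205.] scene [249.1 215.3]
30 [ 0.6091 -0.1075  0.1208] [257.9 169.3] hole [224. 149.] [292. 200.] outer [208. 134.] [308. 210.] scene [249.4 213.8]
35 [ 0.6066 -0.1073  0.1248] [257.9 176.6] hole [223. 159.] [293. 206.] outer [207. 145.] [309. 215.] scene [249.7 212.3]
40 [ 0.6036 -0.1071  0.1287] [257.9 185. ] hole [222. 172.] [294. 213.] outer [205. 159.] [311. 220.] scene [250.1 210.7]
45 [ 0.6004 -0.1069  0.1322] [258.  194.3] hole [222. 186.] [294. 220.] outer [204. 175.] [312. 226.] scene [250.6 209. ]
```

Request:
move_arm:
  steps:
    - {"dx": 0,"dy": 0,"dz": -1.4,"spin": -0.05}
    - {"dx": 0,"dy": 0,"dz": -3,"spin": 0}
    - {"dx": 0,"dy": 0,"dz": -3,"spin": 0}
    - {"dx": 0,"dy": -1,"dz": -2.8,"spin": 0}
    - {"dx": 0.1,"dy": -2.5,"dz": 0,"spin": 0}
    - {"dx": 0.1,"dy": -3,"dz": 0,"spin": 0}
    - {"dx": 0.1,"dy": -3,"dz": 0,"spin": 0}
    - {"dx": 0.1,"dy": -3,"dz": 0,"spin": 0}
    - {"dx": 0.1,"dy": -3,"dz": 0,"spin": 0}
    - {"dx": 0.2,"dy": -3,"dz": 0,"spin": 0}
    - {"dx": 0.1,"dy": -2.5,"dz": 0,"spin": 0}
    - {"dx": 0.1,"dy": -1,"dz": 0,"spin": 0}

```text
time: 6.35
ee_pos: [0.572, 0.1183, 0.3651]
eef_rot: [1.0, -0.003, -0.0, -0.001]
ft_force: [0.6, 0.0, -2.1]
width: 0.0156
grip_force: 60.0
```

Request:
move_arm:
  steps:
    - {"dx": 0,"dy": 0,"dz": 1,"spin": 0}
    - {"dx": 0,"dy": 0,"dz": 1,"spin": 0}
    - {"dx": 0,"dy": 0,"dz": 0,"spin": 0}
    - {"dx": 0,"dy": 0,"dz": 0,"spin": 0}

```text
time: 6.75
ee_pos: [0.5726, 0.1138, 0.3447]
eef_rot: [1.0, -0.006, -0.001, 0.0]
ft_force: [0.4, -0.1, -2.2]
width: 0.0152
grip_force: 60.0
```

```bash
python3 - <<'E'
from bench import imaging,telemetry
import cv2,pickle
from h import *
d={n:imaging.camera(n) for n in('wrist','scene','top')};pickle.dump(d,open('c3.pkl','wb'))
s=telemetry.read_state();print(s['ee_pos'],s['eef_rot'])
f=lambda im,x,y,w,h:cv2.resize(im[y:y+h,x:x+w],(400,300),interpolation=cv2.INTER_CUBIC)
cv2.imwrite('pics/c3.png',np.hstack([f(d['wrist']['img'],177,70,160,120),f(d['scene']['img'],275,190,120,90)])[:,:,::-1])
W=d['wrist']
for n,X in(('tip',[.6326,.115,.1745]),('root',[.664,.115,.13])):print(n,proj(W,np.array(X)),proj(d['scene'],np.array(X)))
E
```

```text
[0.57268329 0.11475943 0.34569465] [ 9.99987332e-01 -5.02310470e-03  3.19439530e-04  5.18216470e-05]
tip [254.05681863 137.59163724] [332.00121658 236.38841195]
root [254.05439218  86.21420537] [326.48256531 255.10090016]
```

View pics/c3.png

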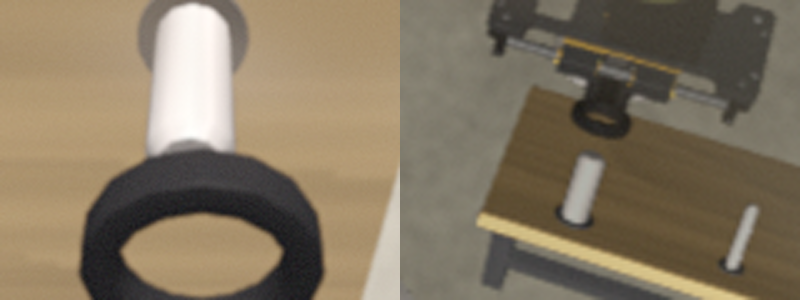

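The wrist view shows the eye centred at column 258 and the peg at about 253.5, so the peg is roughly 2 mm to +y. The pan has kept its tilt. I'll measure the eye position once more.

```bash
python3 - <<'E'
import pickle
from h import *
d=pickle.load(open('c3.pkl','rb'));W,S=d['wrist'],d['scene']
m=(W['img'].max(2)<75).astype(np.uint8);m[205:]=0
cs,_=cv2.findContours(m,cv2.RETR_CCOMP,cv2.CHAIN_APPROX_NONE)
for c in cs:
    x,y,w,h=cv2.boundingRect(c)
    if 30<w<120 and 200<x+w/2<310: print(x,y,w,h)
p=np.array([.5727,.1148,.3457]);h=np.array([1,-.01,0])
print('expected eye',p+[.0484,-.0005,-.144],proj(W,p+[.0484,-.0005,-.144]),proj(S,p+[.0484,-.0005,-.144]))
print('tri',tri(W,(257.8,167),S,(335.3,225.2)))
o,dr=ray(S,335.3,225.2);print('scene ray at y=.1148',o+dr*(.1148-o[1])/dr[1])
E
```

```text
209 131 97 74
224 154 67 37
expected eye [0.6211 0.1143 0.2017] [255.34193763 166.74952543] [334.46853258 227.17995037]
tri (array([0.62348729, 0.11391261, 0.21647738]), np.float64(0.0014393074503256044))
scene ray at y=.1148 [0.61933065 0.1148     0.20901028]
```

Request:
move_arm:
  steps:
    - {"dx": -0.8,"dy": -0.2,"dz": 0,"spin": 0}
    - {"dx": 0.3,"dy": 0,"dz": 0.43,"spin": 0}
    - {"dx": 0.3,"dy": 0,"dz": 0.43,"spin": 0}
    - {"dx": 0.3,"dy": 0,"dz": 0.43,"spin": 0}
    - {"dx": 0.3,"dy": 0,"dz": 0.43,"spin": 0}
    - {"dx": 0.3,"dy": 0,"dz": 0.43,"spin": 0}
    - {"dx": 0.3,"dy": 0,"dz": 0.43,"spin": 0}
    - {"dx": 0.3,"dy": 0,"dz": 0.43,"spin": 0}
    - {"dx": 0,"dy": 0,"dz": 0,"spin": 0}

```text
time: 7.8
ee_pos: [0.5857, 0.117, 0.3144]
eef_rot: [1.0, -0.005, -0.001, 0.0]
ft_force: [-0.0, 0.6, -2.0]
width: 0.0154
grip_force: 60.0
```

```bash
python3 - <<'E'
from bench import imaging,telemetry
import cv2,pickle
from h import *
d={n:imaging.camera(n) for n in('wrist','scene')};pickle.dump(d,open('c4.pkl','wb'))
s=telemetry.read_state();print(s['ee_pos'],s['ft_force'])
f=lambda im,x,y,w,h:cv2.resize(im[y:y+h,x:x+w],(400,300),interpolation=cv2.INTER_CUBIC)
cv2.imwrite('pics/c4.png',np.hstack([f(d['wrist']['img'],177,100,160,120),f(d['scene']['img'],275,190,120,90)])[:,:,::-1])
E
```

```text
[0.58555601 0.11720214 0.31513547] [ 0.0996188   0.51783642 -2.12284761]
```

View pics/c4.png

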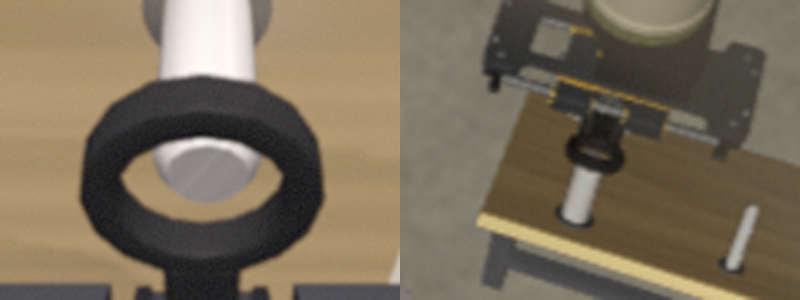

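The peg tip at (207,172) lies inside the hole, whose centre is at (202,180), so the alignment is good. Continuing along the peg axis.

Request:
move_arm:
  steps:
    - {"dx": 0.23,"dy": 0.1,"dz": 0.33,"spin": 0}
    - {"dx": 0.23,"dy": 0,"dz": 0.33,"spin": 0}
    - {"dx": 0.23,"dy": 0,"dz": 0.33,"spin": 0}
    - {"dx": 0,"dy": 0,"dz": 0,"spin": 0}

```text
time: 8.3
ee_pos: [0.5925, 0.116, 0.3046]
eef_rot: [1.0, -0.005, -0.0, 0.0]
ft_force: [-0.2, -0.4, -2.5]
width: 0.0153
grip_force: 60.0
```

Request:
move_arm:
  steps:
    - {"dx": 0.17,"dy": 0,"dz": 0.25,"spin": 0}
    - {"dx": 0.17,"dy": 0,"dz": 0.25,"spin": 0}
    - {"dx": 0,"dy": 0,"dz": 0,"spin": 0}

```text
time: 8.6
ee_pos: [0.5959, 0.116, 0.2999]
eef_rot: [1.0, -0.005, -0.0, 0.0]
ft_force: [-0.6, 0.8, -1.9]
width: 0.0153
grip_force: 60.0
```

```bash
python3 - <<'E'
from bench import imaging,telemetry
import cv2,pickle
from h import *
d={n:imaging.camera(n) for n in('wrist','scene')};pickle.dump(d,open('c5.pkl','wb'))
s=telemetry.read_state();print(s['ee_pos'],s['ft_force'])
f=lambda im,x,y,w,h:cv2.resize(im[y:y+h,x:x+w],(400,300),interpolation=cv2.INTER_CUBIC)
cv2.imwrite('pics/c5.png',np.hstack([f(d['wrist']['img'],177,100,160,120),f(d['scene']['img'],275,190,120,90)])[:,:,::-1])
E
```

```text
[0.59582452 0.11608965 0.30029593] [-1.90985733e-02 -1.92603233e-04 -1.89417470e+00]
```

View pics/c5.png

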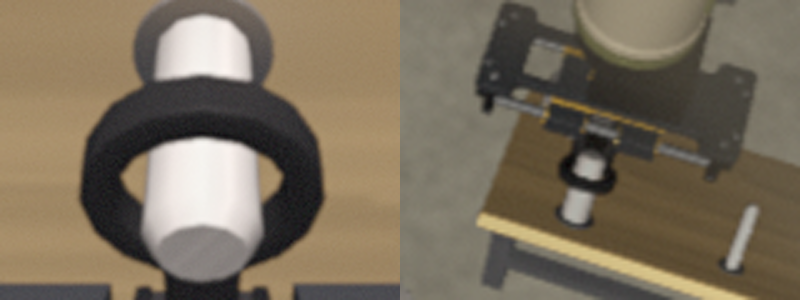

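The eye is well threaded on the thick peg, with the peg tip at (205,252) through the ring and no side force. I'll go 4 mm further and release.

Request:
move_arm:
  steps:
    - {"dx": 0.23,"dy": 0,"dz": 0.33,"spin": 0}
    - {"dx": 0,"dy": 0,"dz": 0,"spin": 0}
    - {"dx": 0,"dy": 0,"dz": 0,"spin": 0}

```text
time: 9.0
ee_pos: [0.5981, 0.1161, 0.2969]
eef_rot: [1.0, -0.005, -0.0, 0.0]
ft_force: [0.4, 0.3, -2.0]
width: 0.0153
grip_force: 60.0
```

Request:
move_arm:
  steps:
    - {"dx": 0,"dy": 0,"dz": 0,"spin": 0}
    - {"dx": 0,"dy": 0,"dz": 0,"spin": 0}
    - {"dx": 0,"dy": 0,"dz": 0,"spin": 0}
    - {"dx": 0,"dy": 0,"dz": 0,"spin": 0}
    - {"dx": 0,"dy": 0,"dz": 0,"spin": 0}
    - {"dx": 0,"dy": 0,"dz": -1,"spin": 0}
    - {"dx": -0.5,"dy": 0,"dz": -3,"spin": 0}
    - {"dx": -0.5,"dy": 0,"dz": -4,"spin": 0}
    - {"dx": -0.5,"dy": 0,"dz": -3,"spin": 0}
    - {"dx": 0,"dy": 0,"dz": -2,"spin": 0}
  claw: 4
  squeeze: 6

```text
time: 10.0
ee_pos: [0.5827, 0.1167, 0.4308]
eef_rot: [1.0, -0.004, 0.002, -0.0]
ft_force: [0.6, 0.0, 0.5]
width: 0.0402
grip_force: 0.0
```

```bash
python3 - <<'E'
from bench import imaging,telemetry
import cv2,pickle
from h import *
d={n:imaging.camera(n) for n in('top','scene')};pickle.dump(d,open('c6.pkl','wb'))
s=telemetry.read_state();print(s['ee_pos'],s['ft_force'])
im=d['scene']['img']
m=(im.max(2)<60).astype(np.uint8);m[:,:270]=0;m[:,410:]=0
k,l,st,ce=cv2.connectedComponentsWithStats(m)
for i in range(1,k):
    if st[i,4]>12 and st[i,1]>180: print(st[i].tolist(),ce[i].round(1))
# expected hanging: eye on face normal 22mm, 5mm downhill; bowl 135 downhill
n=np.array([-.574,0,.819]);u=np.array([.819,0,.574]);r0=np.array([.664,.117,.13])
for nm,X in(('eye',r0+.022*n-.005*u),('bowlrim',r0+.028*n-.14*u)):print(nm,X,proj(d['scene'],X),proj(d['top'],X))
E
```

```text
[0.58331589 0.11664348 0.4313054 ] [-0.21134294  0.31095637  0.47999183]
[321, 242, 17, 16, 104] [328.5 249.4]
eye [0.647277 0.117    0.145148] [329.69885665 246.94045844] [180.08035335 156.50824226]
bowlrim [0.533268 0.117    0.072572] [335.75213516 222.28163913] [183.98378368 194.78442133]
```

The scene mask puts the ring where a hung pan should be, at (329,249). On to the pot.

Request:
move_arm:
  steps:
    - {"dx": 0,"dy": 0,"dz": 0,"spin": 0.054}
    - {"dx": -0.3,"dy": 4.4,"dz": 0,"spin": 0}
    - {"dx": -0.3,"dy": 4.4,"dz": 0,"spin": 0}
    - {"dx": -0.3,"dy": 4.4,"dz": 0,"spin": 0}
    - {"dx": -0.3,"dy": 4.4,"dz": 0,"spin": 0}
    - {"dx": -0.3,"dy": 4.4,"dz": 1,"spin": 0}
    - {"dx": -0.3,"dy": 4.4,"dz": 1.5,"spin": 0}
    - {"dx": -0.3,"dy": 4.4,"dz": 1.5,"spin": 0}
    - {"dx": -0.3,"dy": 4.4,"dz": 1.5,"spin": 0}
    - {"dx": -0.3,"dy": 4.4,"dz": 1.5,"spin": 0}
    - {"dx": -0.3,"dy": 4.4,"dz": 1.5,"spin": 0}
  claw: 5

```text
time: 11.2
ee_pos: [0.5247, -0.3227, 0.3411]
eef_rot: [1.0, -0.032, -0.0, -0.0]
ft_force: [0.1, 0.7, 0.8]
width: 0.0498
grip_force: 0.0
```

Request:
move_arm:
  steps:
    - {"dx": 0,"dy": 0,"dz": 2,"spin": 0}
    - {"dx": 0,"dy": 0,"dz": 2,"spin": 0}
    - {"dx": 0,"dy": 0,"dz": 0,"spin": 0}
    - {"dx": 0,"dy": 0,"dz": 0,"spin": 0}

```text
time: 11.6
ee_pos: [0.5254, -0.3208, 0.3022]
eef_rot: [1.0, -0.031, -0.0, -0.0]
ft_force: [-0.6, 0.4, -0.2]
width: 0.0501
grip_force: 0.0
```

```bash
cat > ring.py <<'E'
from h import *
def ring(im,maxrow=205,th=75):
    m=(im.max(2)<th).astype(np.uint8);m[maxrow:]=0
    cs,_=cv2.findContours(m,cv2.RETR_CCOMP,cv2.CHAIN_APPROX_NONE)
    for c in cs:
        x,y,w,h=cv2.boundingRect(c)
        if 12<w<130 and 190<x+w/2<320 and h>8: print('blob x%d y%d w%d h%d c(%.1f,%.1f)'%(x,y,w,h,x+w/2-.5,y+h/2-.5))
E
python3 - <<'E'
from bench import imaging,telemetry
import pickle
from ring import *
w=imaging.camera('wrist');pickle.dump(w,open('w7.pkl','wb'));s=telemetry.read_state();print(s['ee_pos'],s['eef_rot'])
ring(w['img'])
m=w['img'].max(2)<75
print([(r,np.flatnonzero(m[r,200:320])[[0,-1]]+200) for r in range(130,205,6) if m[r,200:320].any()])
for X in([.5797,-.3257,.034],[.525,-.3223,.034]):print(proj(w,np.array(X)))
E
```

```text
[ 0.52571815 -0.32082382  0.30298205] [ 9.99508916e-01 -3.13327679e-02  3.91042239e-04  1.76118952e-04]
blob x244 y121 w32 h84 c(259.5,162.5)
blob x248 y125 w24 h24 c(259.5,136.5)
[(130, array([245, 274])), (136, array([244, 275])), (142, array([244, 275])), (148, array([248, 272])), (154, array([253, 267])), (160, array([253, 268])), (166, array([253, 268])), (172, array([253, 268])), (178, array([254, 268])), (184, array([254, 268])), (190, array([254, 268])), (196, array([254, 268])), (202, array([254, 268]))]
[259.35219951 137.42888502]
[259.31642936 196.12668867]
```

Request:
move_arm:
  steps:
    - {"dx": 0,"dy": 0.15,"dz": 4,"spin": 0}
    - {"dx": 0,"dy": 0,"dz": 4,"spin": 0}
    - {"dx": 0,"dy": 0,"dz": 1.9,"spin": 0}
    - {"dx": 0,"dy": 0,"dz": 0,"spin": 0}

```text
time: 12.05
ee_pos: [0.5247, -0.3219, 0.2013]
eef_rot: [1.0, -0.031, -0.002, -0.001]
ft_force: [-0.1, 0.9, 0.2]
width: 0.0502
grip_force: 0.0
```

Request:
move_arm:
  steps:
    - {"dx": 0,"dy": 0,"dz": 0,"spin": 0}
    - {"dx": 0,"dy": 0,"dz": 0,"spin": 0}
    - {"dx": 0,"dy": 0,"dz": 0,"spin": 0}
    - {"dx": 0,"dy": 0,"dz": 0,"spin": 0}
    - {"dx": 0,"dy": 0,"dz": 0,"spin": 0}
    - {"dx": 0,"dy": 0,"dz": 0,"spin": 0}
    - {"dx": 0,"dy": 0,"dz": 0,"spin": 0}
    - {"dx": 0,"dy": 0,"dz": 0,"spin": 0}
  claw: 0
  squeeze: 6

```text
time: 12.85
ee_pos: [0.5254, -0.3228, 0.2033]
eef_rot: [0.999, -0.032, 0.0, 0.0]
ft_force: [1.1, -1.4, 1.8]
width: 0.0161
grip_force: 5.9
```

Request:
move_arm:
  steps:
    - {"dx": -0.2,"dy": 0,"dz": -0.5,"spin": 0}
    - {"dx": -0.2,"dy": 0,"dz": -0.5,"spin": 0}
    - {"dx": -0.24,"dy": 0,"dz": -0.48,"spin": 0}
    - {"dx": -0.25,"dy": 0,"dz": -0.47,"spin": 0}
    - {"dx": -0.3,"dy": 0,"dz": -0.45,"spin": 0}
    - {"dx": -0.3,"dy": 0,"dz": -0.45,"spin": 0}
    - {"dx": -0.33,"dy": 0,"dz": -0.42,"spin": 0}
    - {"dx": -0.34,"dy": 0,"dz": -0.41,"spin": 0}
    - {"dx": -0.38,"dy": 0,"dz": -0.38,"spin": 0}
    - {"dx": -0.39,"dy": 0,"dz": -0.38,"spin": 0}
    - {"dx": -0.41,"dy": 0,"dz": -0.34,"spin": 0}
    - {"dx": -0.42,"dy": 0,"dz": -0.34,"spin": 0}

```text
time: 14.05
ee_pos: [0.4874, -0.3201, 0.2545]
eef_rot: [1.0, -0.032, -0.0, 0.0]
ft_force: [-0.1, 0.3, -2.6]
width: 0.0161
grip_force: 6.0
```

Request:
move_arm:
  steps:
    - {"dx": -0.22,"dy": 0,"dz": -0.16,"spin": 0}
    - {"dx": -0.23,"dy": 0,"dz": -0.16,"spin": 0}
    - {"dx": 0,"dy": 0,"dz": 0,"spin": 0}
    - {"dx": 0,"dy": 0,"dz": 0,"spin": 0}

```text
time: 14.45
ee_pos: [0.4833, -0.3199, 0.2574]
eef_rot: [1.0, -0.032, 0.0, -0.0]
ft_force: [-0.2, 0.7, -2.9]
width: 0.0161
grip_force: 6.0
```

Request:
move_arm:
  steps:
    - {"dx": 0,"dy": 0,"dz": 0,"spin": 0}
    - {"dx": 0,"dy": 0,"dz": 0,"spin": 0}
    - {"dx": 0,"dy": 0,"dz": 0,"spin": 0}
    - {"dx": 0,"dy": 0,"dz": 0,"spin": 0}
  squeeze: 60

```text
time: 14.85
ee_pos: [0.4833, -0.3198, 0.2574]
eef_rot: [1.0, -0.032, 0.0, 0.0]
ft_force: [-0.7, 0.8, -2.5]
width: 0.0152
grip_force: 60.0
```

```bash
python3 - <<'E'
from bench import imaging,telemetry
import pickle
from ring import *
W=imaging.camera('wrist');s=telemetry.read_state();p=s['ee_pos'];print(p,s['width'])
ring(W['img'])
g=p-[0,0,.170];h=np.array([.998,-.06,0]);l=np.array([.06,.998,0])
for a in(20,25,30,35,40):
    A=np.radians(a);ax=h*np.cos(A)+[0,0,np.sin(A)];n=-h*np.sin(A)+[0,0,np.cos(A)];e=g+.055*ax
    q=np.array([proj(W,e+k*n+.016*(np.cos(t)*ax+np.sin(t)*l)) for k in(-.005,.005) for t in np.linspace(0,6.28,60)])
    print(a,(e-p).round(4),'outer',q.min(0).round(),q.max(0).round())
E
```

```text
[ 0.48330704 -0.31986441  0.25739709] 0.015027866294628416
blob x223 y146 w70 h59 c(257.5,175.0)
blob x239 y169 w38 h17 c(257.5,177.0)
20 [ 0.0516 -0.0031 -0.1512] outer [223. 122.] [292. 191.]
25 [ 0.0497 -0.003  -0.1468] outer [222. 127.] [293. 196.]
30 [ 0.0475 -0.0029 -0.1425] outer [221. 133.] [294. 201.]
35 [ 0.045  -0.0027 -0.1385] outer [220. 141.] [295. 207.]
40 [ 0.042  -0.0025 -0.1346] outer [220. 151.] [296. 214.]
```

```bash
python3 - <<'E'
from bench import imaging,telemetry
import pickle
from h import *
from scipy.optimize import least_squares
W=imaging.camera('wrist');S=imaging.camera('scene');pickle.dump((W,S),open('c8.pkl','wb'));p=telemetry.read_state()['ee_pos']
h=np.array([.998,-.06,0]);l=np.array([.06,.998,0])
T=np.linspace(0,6.28,90)
def obs(a,sz,r,hole):
    ax=h*np.cos(a)+[0,0,np.sin(a)];n=-h*np.sin(a)+[0,0,np.cos(a)];e=p-[0,0,.170+sz]+.055*ax
    Q=[np.array([proj(W,e+k*n+r*(np.cos(t)*ax+np.sin(t)*l)) for t in T]) for k in(-.005,.005)]
    Q0,Q1=Q
    if hole: return np.array([max(Q0[:,1].min(),Q1[:,1].min()),min(Q0[:,1].max(),Q1[:,1].max())]),e
    return np.array([min(Q0[:,1].min(),Q1[:,1].min()),Q1[:,0].max()-Q1[:,0].min()]),e
def f(x):
    o,e=obs(x[0],x[1],.016,0);q,_=obs(x[0],x[1],.009,1)
    return np.r_[o-[145.5,70],q-[168.5,186]]
s=least_squares(f,[.6,0.0]);e=obs(*s.x,.016,0)[1];print(np.degrees(s.x[0]),s.x[1],s.fun.round(1),(e-p).round(4),proj(S,e))
E
```

```text
37.36001958996009 0.006726180100142576 [-1.7  1.2  3.7 -4.5] [ 0.0436 -0.0026 -0.1434] [187.44320107 169.99913228]
```

Request:
move_arm:
  steps:
    - {"dx": 0,"dy": 0,"dz": -1.5,"spin": -0.054}
    - {"dx": 0,"dy": 0,"dz": -3,"spin": 0}
    - {"dx": 0,"dy": 0,"dz": -3.5,"spin": 0}
    - {"dx": 0,"dy": 0,"dz": -3.5,"spin": 0}
    - {"dx": 0,"dy": 0,"dz": -3,"spin": 0}
    - {"dx": 0.3,"dy": -1.5,"dz": -1.5,"spin": 0}
    - {"dx": 0.6,"dy": -3,"dz": 0,"spin": 0}
    - {"dx": 0.7,"dy": -4,"dz": 0,"spin": 0}
    - {"dx": 0.7,"dy": -4,"dz": 0,"spin": 0}
    - {"dx": 0.7,"dy": -4,"dz": 0,"spin": 0}
    - {"dx": 0.7,"dy": -4,"dz": 0,"spin": 0}
    - {"dx": 0.7,"dy": -4,"dz": 0,"spin": 0}

```text
time: 16.2
ee_pos: [0.5292, -0.0723, 0.4167]
eef_rot: [1.0, -0.004, -0.0, -0.0]
ft_force: [0.9, -0.2, -2.4]
width: 0.0157
grip_force: 60.0
```

Request:
move_arm:
  steps:
    - {"dx": 0.7,"dy": -4,"dz": 0,"spin": 0}
    - {"dx": 0.7,"dy": -4,"dz": 0,"spin": 0}
    - {"dx": 0.7,"dy": -4,"dz": 0,"spin": 0}
    - {"dx": 0.7,"dy": -4,"dz": 0,"spin": 0}
    - {"dx": 0.7,"dy": -4,"dz": 0,"spin": 0}
    - {"dx": 0.7,"dy": -4,"dz": 0,"spin": 0}
    - {"dx": 0.4,"dy": -3,"dz": 0,"spin": 0}
    - {"dx": 0.2,"dy": -2.5,"dz": 0,"spin": 0}
    - {"dx": 0,"dy": -1.6,"dz": 0,"spin": 0}
    - {"dx": 0,"dy": 0,"dz": 2,"spin": 0}
    - {"dx": 0,"dy": 0,"dz": 2,"spin": 0}
    - {"dx": 0,"dy": 0,"dz": 2,"spin": 0}

```text
time: 17.4
ee_pos: [0.5798, 0.2355, 0.3562]
eef_rot: [1.0, -0.005, -0.0, 0.0]
ft_force: [0.8, -0.7, -2.4]
width: 0.0153
grip_force: 60.0
```

Request:
move_arm:
  steps:
    - {"dx": 0,"dy": 0,"dz": 0,"spin": 0}
    - {"dx": 0,"dy": 0,"dz": 0,"spin": 0}
    - {"dx": 0,"dy": 0,"dz": 0,"spin": 0}

```text
time: 17.7
ee_pos: [0.5805, 0.2355, 0.3587]
eef_rot: [1.0, -0.005, 0.001, -0.0]
ft_force: [0.1, 0.5, -2.7]
width: 0.0153
grip_force: 60.0
```

```bash
python3 - <<'E'
from bench import imaging,telemetry
import cv2,pickle
from ring import *
d={n:imaging.camera(n) for n in('wrist','scene')};pickle.dump(d,open('c9.pkl','wb'))
s=telemetry.read_state();print(s['ee_pos'],s['eef_rot'],s['ft_force']);ring(d['wrist']['img'])
for n,X in(('tip',[.635,.2345,.175]),('root',[.6648,.2345,.131]),('eye',s['ee_pos']+[.0436,0,-.1434])):print(n,proj(d['wrist'],np.array(X)).round(1),proj(d['scene'],np.array(X)).round(1))
f=lambda im,x,y,w,h:cv2.resize(im[y:y+h,x:x+w],(400,300),interpolation=cv2.INTER_CUBIC)
cv2.imwrite('pics/c9.png',np.hstack([f(d['wrist']['img'],177,85,160,120),f(d['scene']['img'],300,190,120,90)])[:,:,::-1])
E
```

```text
[0.58052953 0.23545115 0.35867372] [ 9.99988764e-01 -4.65599447e-03  8.45867382e-04 -2.78265586e-04] [-0.90721074  0.10875004 -2.1964429 ]
blob x223 y146 w70 h59 c(257.5,175.0)
blob x239 y169 w38 h17 c(257.5,177.0)
tip [258.6 146.4] [380.6 251.5]
root [257.9  99.7] [374.1 269.6]
eye [257.1 177.8] [385.9 240.3]
```

View pics/c9.png

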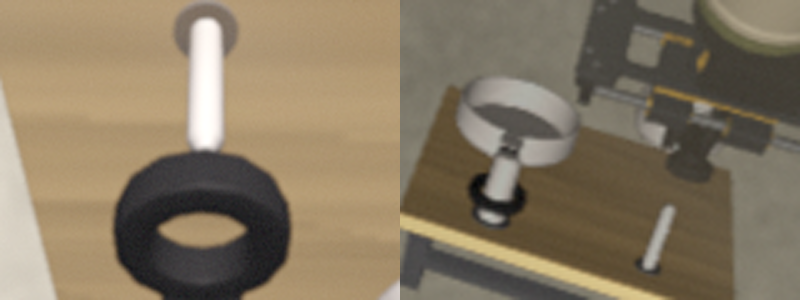

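The scene view shows the pan hanging on the thick peg, ring at (495,195) and bowl lying on the board. In the wrist view the thin peg is at column 206 and the pot's eye at 203, so it is nearly aligned. I'll move onto the axis and approach, checking by white peg pixels inside the hole.

Request:
move_arm:
  steps:
    - {"dx": -1.7,"dy": 0.1,"dz": 0,"spin": 0}
    - {"dx": 0.36,"dy": 0,"dz": 0.52,"spin": 0}
    - {"dx": 0.36,"dy": 0,"dz": 0.52,"spin": 0}
    - {"dx": 0.36,"dy": 0,"dz": 0.52,"spin": 0}
    - {"dx": 0.36,"dy": 0,"dz": 0.52,"spin": 0}
    - {"dx": 0.36,"dy": 0,"dz": 0.52,"spin": 0}
    - {"dx": 0.36,"dy": 0,"dz": 0.52,"spin": 0}
    - {"dx": 0,"dy": 0,"dz": 0,"spin": 0}
    - {"dx": 0,"dy": 0,"dz": 0,"spin": 0}

```text
time: 18.7
ee_pos: [0.585, 0.2343, 0.3261]
eef_rot: [1.0, -0.005, -0.0, 0.0]
ft_force: [0.2, -0.2, -1.5]
width: 0.0153
grip_force: 60.0
```

```bash
cat > pk.py <<'E'
from bench import imaging,telemetry
from ring import *
w=imaging.camera('wrist')['img'];s=telemetry.read_state();print(s['ee_pos'],s['ft_force'])
hsv=cv2.cvtColor(w,cv2.COLOR_RGB2HSV)
dark=w.max(2)<75; white=(hsv[...,1]<45)&(hsv[...,2]>95)
for r in range(84,208,4): print(r,''.join('#' if dark[r,c] else 'W' if white[r,c] else '.' for c in range(218,298,2)))
E
python3 pk.py
```

```text
[0.58494155 0.23436705 0.32633396] [-0.63585545  0.16770245 -1.61074454]
84 ........................................
88 ................W......WW...............
92 ........................................
96 .................WWWWWWW................
100 ...............WWWWWWWWW..W.............
104 .............W.WWWWWWWWWWW..............
108 ...............WWWWWWWWWWW..............
112 ................WWWWWWWW................
116 ................WWWWWWWW................
120 ................WWWWWWWW................
124 ................WWWWWWWW................
128 ................WWWWWWWW................
132 ................WWWWWWWW................
136 ................WWWWWWWW................
140 ................WWWWWWWW................
144 ...............WWWWWWWWW................
148 ............################............
152 .........######################.........
156 ......############################......
160 .....##############################.....
164 ....################################....
168 ...##################################...
172 ...###########.............##########...
176 ...########..................#########..
180 ...##########...............##########..
184 ...###############....###############...
188 ...##################################...
192 .....##############################.....
196 .......###########################......
200 ..........####################..........
204 ............################............
```

Request:
move_arm:
  steps:
    - {"dx": 0.17,"dy": 0,"dz": 0.25,"spin": 0}
    - {"dx": 0.17,"dy": 0,"dz": 0.25,"spin": 0}
    - {"dx": 0.17,"dy": 0,"dz": 0.25,"spin": 0}
    - {"dx": 0,"dy": 0,"dz": 0,"spin": 0}

```text
time: 19.15
ee_pos: [0.5902, 0.234, 0.3182]
eef_rot: [1.0, -0.005, -0.0, 0.0]
ft_force: [-0.6, -0.3, -2.0]
width: 0.0156
grip_force: 60.0
```

```bash
python3 pk.py | sed -n '1p;14,32p'
```

```text
[0.59013359 0.23409947 0.31843612] [-0.17431406 -0.83231893 -1.68862598]
132 ...............WWWWWWWWW................
136 ...............WWWWWWWWW................
140 ...............WWWWWWWWW................
144 ...............WWWWWWWWW................
148 .............##############.............
152 .........######################.........
156 ......############################......
160 .....##############################.....
164 ....################################....
168 ...##################################...
172 ...###########..WWWWWWW...###########...
176 ...########.......WW.........#########..
180 ...##########...............#########...
184 ...##############......##############...
188 ...##################################...
192 .....##############################.....
196 .......###########################......
200 ..........####################..........
204 ............################............
```

The tip now shows in the hole at rows 172–177, centred. Continuing gently.

Request:
move_arm:
  steps:
    - {"dx": 0.17,"dy": 0,"dz": 0.25,"spin": 0}
    - {"dx": 0.17,"dy": 0,"dz": 0.25,"spin": 0}
    - {"dx": 0,"dy": 0,"dz": 0,"spin": 0}
    - {"dx": 0,"dy": 0,"dz": 0,"spin": 0}

```text
time: 19.6
ee_pos: [0.5935, 0.2342, 0.3136]
eef_rot: [1.0, -0.005, -0.0, 0.0]
ft_force: [0.4, 0.3, -2.0]
width: 0.0153
grip_force: 60.0
```

```bash
python3 pk.py | sed -n '1p;16,32p'
```

```text
[0.59346809 0.23419524 0.31373954] [-0.04822618  0.12422542 -1.73221015]
140 ...............WWWWWWWWW................
144 ...............WWWWWWWWW................
148 .............##############.............
152 .........######################.........
156 ......############################......
160 .....##############################.....
164 ....################################....
168 ...##################################...
172 ...###########.WWWWWWWWWW.###########...
176 ...########....WWWWWWWWW.....#########..
180 ...##########...WWWWWWWW....#########...
184 ...##############WWWWW.##############...
188 ....#################################...
192 .....##############################.....
196 .......#############.#############......
200 ..........####################..........
204 ............################............
```

Request:
move_arm:
  steps:
    - {"dx": 0.17,"dy": 0,"dz": 0.25,"spin": 0}
    - {"dx": 0.17,"dy": 0,"dz": 0.25,"spin": 0}
    - {"dx": 0,"dy": 0,"dz": 0,"spin": 0}
    - {"dx": 0,"dy": 0,"dz": 0,"spin": 0}

```text
time: 20.05
ee_pos: [0.5969, 0.2341, 0.3086]
eef_rot: [1.0, -0.005, -0.0, 0.0]
ft_force: [0.2, -0.9, -2.6]
width: 0.0153
grip_force: 60.0
```

```bash
python3 pk.py | sed -n '1p;16,32p'
```

```text
[0.59691451 0.23412206 0.30872625] [ 0.30233427  0.0863761  -1.57260213]
140 ................WWWWWWWW................
144 ...............WWWWWWWWW................
148 .............##############.............
152 .........######################.........
156 ......############################......
160 .....##############################.....
164 ....################################....
168 ...##################################...
172 ...###########.WWWWWWWWWW..##########...
176 ...########....WWWWWWWWWW....#########..
180 ...##########..WWWWWWWWWW...#########...
184 ...###########WWWWWWWWWWW############...
188 ....##########.WWWWWWWWW.############...
192 .....###########WWWWWWW############.....
196 .......###########WWW.############......
200 ..........####################..........
204 ............################............
```

The peg tip now overlies the lower ring, so the eye is threaded. 8 mm further, then release and retreat.

Request:
move_arm:
  steps:
    - {"dx": 0.17,"dy": 0,"dz": 0.25,"spin": 0}
    - {"dx": 0.17,"dy": 0,"dz": 0.25,"spin": 0}
    - {"dx": 0.12,"dy": 0,"dz": 0.17,"spin": 0}
    - {"dx": 0,"dy": 0,"dz": 0,"spin": 0}
    - {"dx": 0,"dy": 0,"dz": 0,"spin": 0}

```text
time: 20.6
ee_pos: [0.6015, 0.2341, 0.3019]
eef_rot: [1.0, -0.005, -0.0, 0.0]
ft_force: [-0.2, -0.6, -1.3]
width: 0.0151
grip_force: 60.0
```

Request:
move_arm:
  steps:
    - {"dx": 0,"dy": 0,"dz": 0,"spin": 0}
    - {"dx": 0,"dy": 0,"dz": 0,"spin": 0}
    - {"dx": 0,"dy": 0,"dz": 0,"spin": 0}
    - {"dx": 0,"dy": 0,"dz": 0,"spin": 0}
    - {"dx": 0,"dy": 0,"dz": 0,"spin": 0}
    - {"dx": 0,"dy": 0,"dz": -1,"spin": 0}
    - {"dx": 0,"dy": 0,"dz": -3,"spin": 0}
    - {"dx": -0.5,"dy": 0,"dz": -4,"spin": 0}
    - {"dx": -1,"dy": 0,"dz": -4,"spin": 0}
    - {"dx": -2,"dy": 0,"dz": -3,"spin": 0}
    - {"dx": -3,"dy": 2,"dz": 0,"spin": 0}
    - {"dx": -3,"dy": 3,"dz": 0,"spin": 0}
  claw: 4
  squeeze: 6

```text
time: 21.8
ee_pos: [0.5045, 0.1864, 0.4536]
eef_rot: [1.0, -0.003, 0.001, -0.001]
ft_force: [-0.1, -1.2, -0.2]
width: 0.0397
grip_force: 0.0
```

Request:
move_arm:
  steps:
    - {"dx": 0,"dy": 4,"dz": 0,"spin": 0}
    - {"dx": 0,"dy": 4,"dz": 0,"spin": 0}
    - {"dx": 0,"dy": 4,"dz": 0,"spin": 0}
    - {"dx": 0,"dy": 4,"dz": 0,"spin": 0}
    - {"dx": 0,"dy": 4,"dz": 0,"spin": 0}
    - {"dx": 0,"dy": 4,"dz": 0,"spin": 0}
    - {"dx": 0,"dy": 4,"dz": 0,"spin": 0}
    - {"dx": 0,"dy": 4,"dz": 0,"spin": 0}
    - {"dx": 0,"dy": 4,"dz": 0,"spin": 0}
    - {"dx": 0,"dy": 0,"dz": 0,"spin": 0}

```text
time: 22.8
ee_pos: [0.5016, -0.1808, 0.4524]
eef_rot: [1.0, -0.009, -0.0, 0.001]
ft_force: [1.0, -0.0, -1.0]
width: 0.0404
grip_force: 0.0
```

```bash
python3 - <<'E'
from bench import imaging,telemetry
import cv2
from h import *
d={n:imaging.camera(n) for n in('top','scene')}
f=lambda im,x,y,w,h:cv2.resize(im[y:y+h,x:x+w],(400,300),interpolation=cv2.INTER_CUBIC)
cv2.imwrite('pics/fin.png',np.hstack([f(d['top']['img'],110,130,120,90),f(d['scene']['img'],285,190,130,98)])[:,:,::-1])
n=np.array([-.574,0,.819]);u=np.array([.819,0,.574])
for nm,y,e,b,hh,c in(('pan',.1165,.005,.135,.022,.028),('pot',.2345,.0045,.12,.034,.042)):
    r0=np.array([.664,y,.13])
    for k,X in(('eye',r0+hh*n-e*u),('rim',r0+c*n-(e+b)*u)):
        a,q=proj(d['top'],X),proj(d['scene'],X);print(nm,k,'crop px top',((a-[110,130])*400/120).round(),'scene',((q-[285,190])*400/130+[400,0]).round())
E
```

```text
pan eye crop px top [234.  88.] scene [537. 175.]
pan rim crop px top [247. 216.] scene [556.  99.]
pot eye crop px top [107.  94.] scene [687. 206.]
pot rim crop px top [123. 210.] scene [692. 131.]
```

View pics/fin.png

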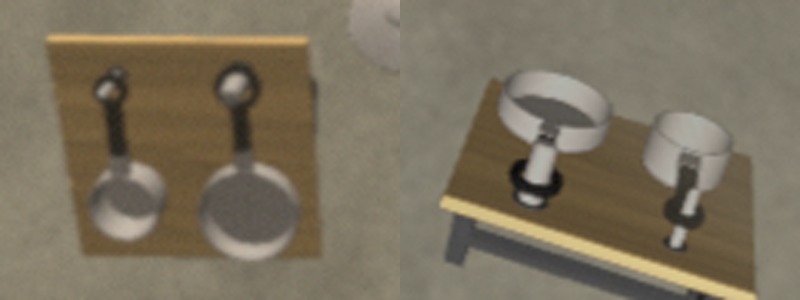

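Both hang on their pegs with bowls against the board: pan eye at (237,86) and rim at (250,210), pot eye at (110,88) and rim at (127,202). These are within a few pixels of the expected hanging poses, and the arm is clear.

```bash
python3 -c "
from bench import job
print(job.close_job())"
```

```text
the job is handed in; nothing more can be done
None
```

I hung the pan on the thick peg and the pot on the thin peg; the last camera views showed both bottoms against the board and the gripper clear, and I handed the job in at about 23 s without touching the lid, bar, hammer or orange look-alikes.

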